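# Run the fingertips along a condiment caddy and shut its row of flip lids

## Task

The four flip lids of the white condiment caddy have been left standing open: run the fingertips along the row and fold the lids down with a light touch until all four are fully shut and flush. Work with the outside of the fingers only: do not take a lid between them, do not bear down hard, and do not lift, tip or shove the caddy out of its place. Leave the mug, drum, jar and tin beside it alone, and finish with the fingers clear of everything.

Things in the scene. Friction and masses are not known exactly. Their poses are not given: they have to be found in the camera images.
- caddy: White plastic condiment caddy: four bins in one row along its own y axis, 84 mm (x) by 236 mm (y), walls 62 mm high, 0.9 kg, loose on rubber feet. Origin: centre of the underside, z up. Each bin has a grey flip lid, 80 mm (x) by 54 mm (y), 3 mm thick, hinged along its +y edge with its free edge to -y. A finger moving along the row to -y folds the lids down; moving to +y it gets under them.
- flap1 (a joint): opening of lid 1 (at the +y end of the caddy, over sugar lumps), rad: 0 = fully shut, flush; grows as the free edge rises, to 1.9 at most. Hinge line along the caddy's x at its y = +116 mm, z = 65 mm. Stiff hinge: a lid stays where it is left; 0.022 N m turns it (about 0.5 N at the lip). A shut lid's face is 66 mm above the worktop.
- lip1 (a point): top middle of the low thumb lip (a bar 44 mm (x) by 6 mm (y), barely 1 mm proud of the smooth lid) at the middle of the free edge of lid 1, 50.5 mm from its hinge line; moves with the lid. With the lid shut this point is 67 mm above the worktop.
- flap2 (a joint): opening of lid 2 (second from the +y end, over hazelnuts), rad: 0 = fully shut, flush; grows as the free edge rises, to 1.9 at most. Hinge line along the caddy's x at its y = +58 mm, z = 65 mm. Stiff hinge: a lid stays where it is left; 0.022 N m turns it (about 0.5 N at the lip). A shut lid's face is 66 mm above the worktop.
- lip2 (a point): top middle of the low thumb lip (a bar 44 mm (x) by 6 mm (y), barely 1 mm proud of the smooth lid) at the middle of the free edge of lid 2, 50.5 mm from its hinge line; moves with the lid. With the lid shut this point is 67 mm above the worktop.
- flap3 (a joint): opening of lid 3 (third, over cinnamon sticks), rad: 0 = fully shut, flush; grows as the free edge rises, to 1.9 at most. Hinge line along the caddy's x at its y = 0 mm, z = 65 mm. Stiff hinge: a lid stays where it is left; 0.022 N m turns it (about 0.5 N at the lip). A shut lid's face is 66 mm above the worktop.
- lip3 (a point): top middle of the low thumb lip (a bar 44 mm (x) by 6 mm (y), barely 1 mm proud of the smooth lid) at the middle of the free edge of lid 3, 50.5 mm from its hinge line; moves with the lid. With the lid shut this point is 67 mm above the worktop.
- flap4 (a joint): opening of lid 4 (at the -y end, over almonds), rad: 0 = fully shut, flush; grows as the free edge rises, to 1.9 at most. Hinge line along the caddy's x at its y = -58 mm, z = 65 mm. Stiff hinge: a lid stays where it is left; 0.022 N m turns it (about 0.5 N at the lip). A shut lid's face is 66 mm above the worktop.
- lip4 (a point): top middle of the low thumb lip (a bar 44 mm (x) by 6 mm (y), barely 1 mm proud of the smooth lid) at the middle of the free edge of lid 4, 50.5 mm from its hinge line; moves with the lid. With the lid shut this point is 67 mm above the worktop.
- mug: bystander, not part of the job: mug, 81 x 113 mm with its handle, 101 mm high; origin at the centre of its underside
- pepper_drum: bystander, not part of the job: striped card drum, 46 mm across, 98 mm high; origin at the centre of its underside
- spread_jar: bystander, not part of the job: squat dark jar with a green screw lid, 75 mm across, 83 mm high; origin at the centre of its underside
- tuna_tin: bystander, not part of the job: flat tin, 86 mm across, 40 mm high; origin at the centre of its underside

How it is judged (in metres and radians):
At the end, for the whole second after the job is handed in: All four lids are shut to within 0.07 rad (the lip within about 3.5 mm of flush); the caddy stands level and still on the worktop within 30 mm of where it was; the mug, drum, jar and tin are within 20 mm of where they stood (value of joint each of flap1, flap2, flap3, flap4 below 0.07 rad and distance of caddy from where it was at the start of the episode below 0.03 m and angle between caddy's own z axis and vertical below 0.03 rad and linear speed of caddy below 0.01 m/s and distance of each of mug, pepper_drum, spread_jar, tuna_tin from where it was at the start of the episode below 0.02 m); the robot touches nothing.
It fails at once if the caddy is lifted off the worktop or tipped (height (world z) of caddy above 0.01 m or angle between caddy's own z axis and vertical above 0.12 rad).
It fails at once if a lid is taken between the fingers at its lip (contact force between the fingers and caddy above 1.5 N and (distance between the grasp point and lip1 below 0.009 m or distance between the grasp point and lip2 below 0.009 m or distance between the grasp point and lip3 below 0.009 m or distance between the grasp point and lip4 below 0.009 m)).
It fails at once if the caddy is shoved more than 40 mm out of its place (distance of caddy from where it was at the start of the episode above 0.04 m).
It fails at once if the fingers or the arm bear on the caddy and its lids with more than 30 N (contact force between any of the fingers, the arm and caddy above 30 N).
It fails at once if the mug, drum, jar or tin is knocked over or more than 30 mm out of its place (distance of any of mug, pepper_drum, spread_jar, tuna_tin from where it was at the start of the episode above 0.03 m or angle between any of mug, pepper_drum, spread_jar, tuna_tin's own z axis and vertical above 0.3 rad).
It also fails if it takes over 64 s, if anything falls off the work surface, if the arm or the gripper's body presses on something with over 40 N, if the wrist force passes 120 N, or if a joint passes its speed limit or range.

## Robot

A 6-joint arm with a two-finger parallel gripper is mounted at the origin on a cart in front of the work surface, level with it; the furniture and walls round the work are solid. World frame = base frame: x ahead of the robot, y to its left, z up, the work surface at z = 0. Lengths are in m, angles in degrees, forces in N, time in s.
With the tool pointing down it reaches from about 0.3 to 0.85 m from the base axis. Payload 4.2 kg.
Tool frame: the origin (TCP) lies on the centre line of the jaws, within the pads' length; the fingertips stand arm.tcp_to_tips ahead of it and the grasp point (between the pads) is the TCP (arm.tcp_to_tips is the distance from the TCP to the fingertips, in m); z points along the fingers, y is the line along which they close (so a half turn about z gives the same grasp; the last joint's range is limited). The gripper opens to 91 mm and grips with 3 to 60 N. Pads are 32 mm wide; open, the fingers measure 118 mm over their backs; the gripper's body (76 mm by 178 mm) begins 60 mm behind the grasp point.
Start: joints at [-67.666, 18.312, 89.639, -0, 72.044, -1.146], TCP at [0.229, -0.527, 0.233] pointing down, gripper open.
Joint ranges: [-177.97, 177.97], [-48.28, 115.42], [12.27, 149.76], [-77.06, 257.06], [2.81, 150.46], [-146.56, 146.56]. Speed limits (degrees/s): [147.25, 147.25, 180, 180, 180, 180].

## Interface

Orientations are given as [roll, pitch, yaw] about the fixed x, y, z axes, in that order (R = Rz(yaw) Ry(pitch) Rx(roll)).
In Python, from bench import arm, optics gives the robot as it stands.
- The arm moves only by the tool send_rows, never from a script. Its argument "commands" is a list of rows, each a list of 2 entries, a list of its own where there are three numbers: the shift along the tool's x, y, z scaled (see below), then the turn, a rotation vector about the tool's x, y, z scaled (see below). In form: [[[dx, dy, dz], [rx, ry, rz]], ...]. A call has 1 to 20 rows; each row shifts and turns the commanded pose from where the row before left it, along the tool's axes as they then stand; what a row does not reach is not made up. The controller multiplies each number of a shift by 20 mm and each number of a turn by pi/4 rad. A row lasts 1/10 s, in which the tool goes at most 50 mm and 8.59 degrees, less where a joint would pass 70% of its speed; a pose out of reach is approached as far as the arm can. A call with a number of a shift or a turn outside -1 to 1 is refused whole. A call with a gripper value outside its range is refused whole. "jaw" is the opening, from 0 (shut) to 1 (fully open), set as the call begins (left out, the last holds). The fingers move at their own pace and stop on an object; "squeeze" is the grip in N (left out, the last holds). Time passes only in rows, so rows that do not move let the fingers close. It gives the time, the measured TCP pose, the force, the opening and the grip force at its end, in the units of the state.
- arm.read_state(): the state, without advancing time (a new reading comes with each control period).
- optics.camera(name): name is "scene" or "top"; returns a dict with "img" (480x640x3 uint8, red, green, blue), "z_map" (480x640 float32, m along the optical axis (not along the pixel's ray), 0 where there is no reading), "camera_matrix" (3x3 intrinsics, pixels), "rvec" (rotation vector, rad) and "tvec" (3), from world to camera coordinates, as OpenCV has them. Camera axes: x right, y down, z forward; pixel columns grow to the right and rows downward; lengths in m; the calibration is good to about 2 mm. A picture is of the moment at which its call begins.
- arm.finish_job(): hands the job in; it is judged then, once.
Trained networks look in a picture, given as the dict that the camera call returned (one of the last four; its "shot" number tells which), for a name from the list of things; names that differ only in an ending like _2 or _b are one class to them, and where a whole thing is asked for, a point or a joint stands for the part that bears it (a point fixed in the world has none). Each returns a list of dicts, best first, with "conf" (0 to 1); they miss things now and then, are a little off and sometimes report something else, mostly with a low value. They report only what shows in the picture. A call takes as long as a camera call.
- optics.spot_in(picture, thing): "box" ([left, top, right, bottom] in pixels, round what is visible of it).
- optics.cut_out(picture, thing): "region" (480x640 bool, what is visible of it) and "box" ([left, top, right, bottom] in pixels, round what is visible of it).
The state is a dict: "time_s": time; "q": joint angles; "joint_vel": joint speeds; "tau": joint torques, N m; "tcp_pos": TCP position; "tool_rot": TCP orientation; "contact_force": force on the tool from outside, world axes, zero at the start; "ft_torque": the same for the moment, N m; "grip_width": finger opening in m; "grip_force": force on a finger pad.
Only numpy, scipy, OpenCV 4.12 (cv2) and the standard library are available. Lean on these libraries where they do the work, as an engineer would, in place of code of your own. Each camera call takes 0.05 s, during which the arm holds its last target. There are 200 camera calls.

## Working session

There is one attempt and no reset: what is moved stays moved. The work goes in short steps, Python scripts to look and compute and a tool call to move; the robot and the scene stay as the last step left them, time stands still between calls to the robot, and variables do not carry over. Pictures are saved under pics/ and viewed, at most 10 in all, crops included, and the job is handed in when it is done.

Besides the shell and the picture viewer there is one more tool, called as a command line: name --argument value ..., lists and objects as JSON in quotes. send_rows: Moves the arm, as the interface text tells. Shifts and turns lie within -1 to 1; 1 stands for 20 mm of shift or pi/4 rad of turn. Its arguments: {"type":"object","properties":{"commands":{"type":"array"},"jaw":{"type":"number"},"squeeze":{"type":"number"}},"required":["commands"]}

```bash
mkdir -p pics; cat > h.py <<'E'
import numpy as np, cv2
from bench import arm, optics
def world(p):
    K=p["camera_matrix"];R=cv2.Rodrigues(np.array(p["rvec"],float))[0];t=np.array(p["tvec"],float).reshape(3)
    v,u=np.mgrid[0:480,0:640];z=p["z_map"].astype(float)
    c=np.stack([(u-K[0,2])/K[0,0]*z,(v-K[1,2])/K[1,1]*z,z],-1)
    w=(c-t)@R; w[z==0]=np.nan
    return w
def save(p,n): cv2.imwrite(f"pics/{n}.png",cv2.cvtColor(p["img"],cv2.COLOR_RGB2BGR))
E
python3 - <<'E'
from h import *
s=arm.read_state();print({k:s[k] for k in("time_s","tcp_pos","tool_rot","contact_force","grip_width")},arm.tcp_to_tips)
for n in("top","scene"):
    p=optics.camera(n);save(p,n+"0");w=world(p)
    for t in("caddy","mug","pepper_drum","spread_jar","tuna_tin","flap1","flap2","flap3","flap4","lip1"):
        r=optics.cut_out(p,t)
        for d in r[:1]:
            q=w[d["region"]];q=q[~np.isnan(q[:,0])]
            print(n,t,round(d["conf"],2),np.round(d["box"]),np.percentile(q,[2,50,98],axis=0).round(3).tolist())
E
```

```text
{'time_s': 0.0, 'tcp_pos': array([ 0.22890065, -0.52696711,  0.23211678]), 'tool_rot': array([-1.79899551e+02, -7.34902696e-04,  2.34783225e+01]), 'contact_force': array([-0.39431208,  0.70625696,  0.13309601]), 'grip_width': 0.09146794756508356} 0.019
top caddy 0.86 [225. 232. 339. 311.] [[0.409, -0.111, 0.004], [0.484, -0.005, 0.073], [0.553, 0.103, 0.109]]
top mug 0.66 [145. 149. 200. 198.] [[0.645, 0.19, 0.005], [0.707, 0.237, 0.056], [0.741, 0.267, 0.103]]
top pepper_drum 0.74 [459. 312. 500. 338.] [[0.35, -0.43, 0.006], [0.372, -0.401, 0.097], [0.392, -0.388, 0.101]]
top spread_jar 0.84 [444. 255. 481. 291.] [[0.443, -0.406, 0.024], [0.475, -0.368, 0.081], [0.507, -0.342, 0.085]]
top tuna_tin 0.63 [406. 324. 450. 364.] [[0.288, -0.346, 0.006], [0.329, -0.305, 0.037], [0.368, -0.265, 0.041]]
top flap1 0.78 [224. 232. 256. 272.] [[0.487, 0.05, 0.068], [0.523, 0.079, 0.083], [0.56, 0.11, 0.096]]
top flap2 0.78 [224. 232. 256. 272.] [[0.487, 0.05, 0.068], [0.523, 0.079, 0.083], [0.56, 0.11, 0.096]]
top flap3 0.78 [224. 232. 256. 272.] [[0.487, 0.05, 0.068], [0.523, 0.079, 0.083], [
[... 418 characters left out ...]
], [0.742, 0.267, 0.102]]
scene spread_jar 0.58 [414. 186. 446. 227.] [[0.438, -0.405, 0.005], [0.461, -0.36, 0.058], [0.501, -0.342, 0.085]]
scene flap1 0.95 [325. 231. 353. 270.] [[0.417, -0.091, 0.067], [0.451, -0.069, 0.091], [0.488, -0.047, 0.113]]
scene flap2 0.95 [325. 231. 353. 270.] [[0.417, -0.091, 0.067], [0.451, -0.069, 0.091], [0.488, -0.047, 0.113]]
scene flap3 0.95 [325. 231. 353. 270.] [[0.417, -0.091, 0.067], [0.451, -0.069, 0.091], [0.488, -0.047, 0.113]]
scene flap4 0.95 [325. 231. 353. 270.] [[0.417, -0.091, 0.067], [0.451, -0.069, 0.091], [0.488, -0.047, 0.113]]
scene lip1 0.92 [327. 230. 352. 271.] [[0.416, -0.093, 0.067], [0.449, -0.069, 0.091], [0.488, -0.046, 0.113]]
```

```bash
python3 - <<'E'
from h import *
for n in("top","scene"):
    p=optics.camera(n)
    im=p["img"][190:340,180:400];cv2.imwrite(f"pics/{n}1.png",cv2.resize(cv2.cvtColor(im,cv2.COLOR_RGB2BGR),None,fx=3.6,fy=3.6,interpolation=cv2.INTER_CUBIC))
    print(np.array(p["tvec"]),(-cv2.Rodrigues(np.array(p["rvec"]))[0].T@np.array(p["tvec"]).reshape(3)).round(2))
    w=world(p)
    from itertools import product
    for thing in("flap1",):
        r=optics.cut_out(p,thing)
        for d in r:
            k=cv2.erode(d["region"].astype(np.uint8),np.ones((3,3)))>0
            q=w[k];q=q[~np.isnan(q[:,0])]
            if len(q)<20: print(len(q));continue
            c=np.median(q,0);q=q[np.linalg.norm(q-c,axis=1)<.06];c=q.mean(0)
            _,sv,V=np.linalg.svd(q-c,full_matrices=False);nn=V[2]*np.sign(V[2][2]+1e-9)
            print(n,round(d["conf"],2),d["box"],len(q),c.round(3),"normal",nn.round(3),"resid",(sv[2]/len(q)**.5).round(4),q.min(0).round(3),q.max(0).round(3))
E
```

```text
[-0.07441645  0.53674788  0.97290122] [ 0.48 -0.1   1.  ]
top 0.92 [252.5, 243.6, 281.6, 284.5] 543 [0.5   0.029 0.086] normal [0.276 0.592 0.757] resid 0.0012 [ 0.462 -0.001  0.067] [0.538 0.06  0.104]
top 0.76 [275.9, 254.9, 309.0, 297.9] 730 [ 0.475 -0.026  0.079] normal [0.188 0.413 0.891] resid 0.0014 [ 0.436 -0.059  0.065] [0.514 0.006 0.094]
top 0.75 [224.9, 233.4, 257.8, 272.9] 677 [0.522 0.08  0.082] normal [0.223 0.482 0.848] resid 0.0013 [0.48  0.046 0.065] [0.562 0.114 0.099]
top 0.75 [299.9, 265.5, 328.9, 306.9] 441 [ 0.455 -0.07   0.092] normal [0.356 0.784 0.509] resid 0.0009 [ 0.417 -0.095  0.065] [ 0.49  -0.044  0.115]
[0.25352845 0.36026836 0.79898882] [-0.12  0.43  0.8 ]
scene 0.97 [327.7, 231.7, 352.7, 270.3] 419 [ 0.452 -0.07   0.091] normal [0.356 0.784 0.509] resid 0.0011 [ 0.415 -0.097  0.066] [ 0.488 -0.046  0.112]
scene 0.91 [275.1, 239.2, 298.9, 283.2] 523 [0.496 0.03  0.085] normal [0.273 0.594 0.757] resid 0.0012 [ 0.458 -0.002  0.065] [0.534 0.061 0.105]
scene 0.66 [300.5, 238.0, 331.3, 273.8] 617 [ 0.471 -0.027  0.08 ] normal [0.189 0.408 0.893] resid 0.0014 [ 0.428 -0.062  0.065] [0.513 0.008 0.093]
scene 0.6 [247.7, 249.7, 277.3, 282.7] 510 [0.519 0.081 0.081] normal [0.222 0.484 0.846] resid 0.0012 [0.483 0.05  0.065] [0.557 0.112 0.096]
```

View pics/top1.png

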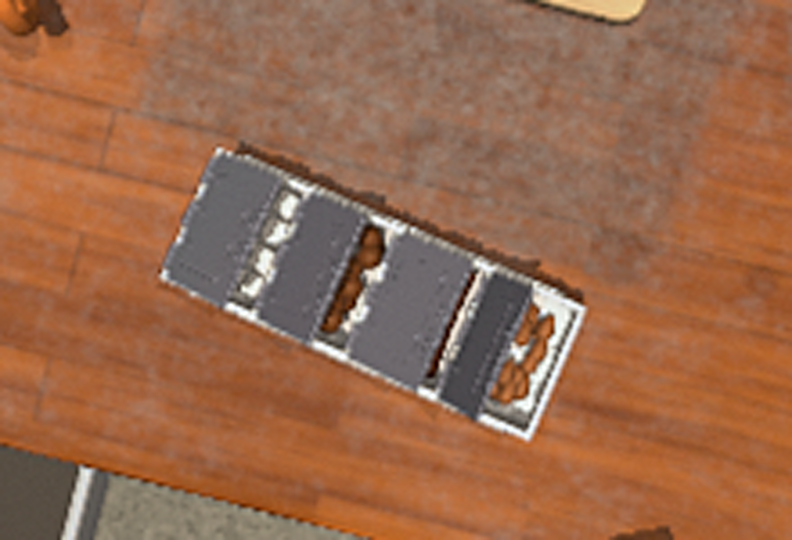

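View pics/scene1.png

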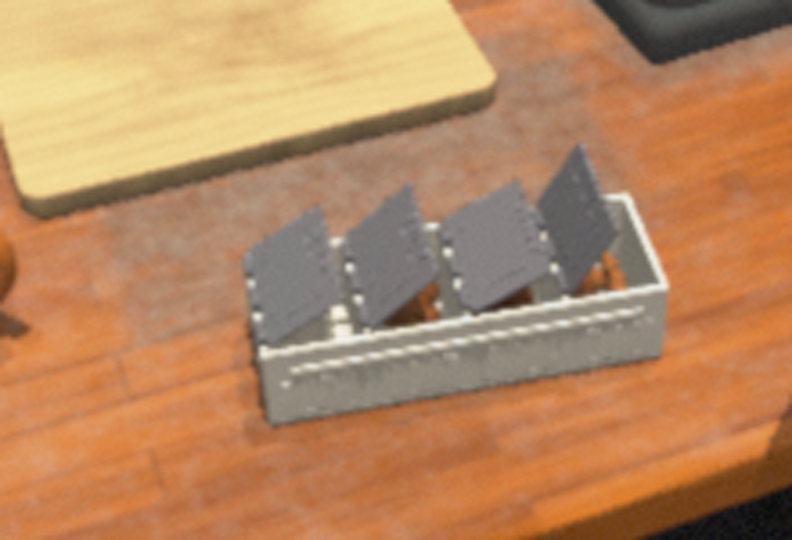

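The top and scene views agree. The four lids stand at about 32°, 41°, 27° and 59° open. The caddy origin is near (0.483, -0.005) with yaw about -24°, and the lids' free edges point to the lower right (-y). I'll close the jaws and move over lid 1.

send_rows --commands '[[[0.4,-0.35,0],[0,0,0]],[[0.85,-0.73,0],[0,0,0]],[[0.85,-0.73,0],[0,0,0]],[[0.85,-0.73,0],[0,0,0]],[[0.85,-0.73,0],[0,0,0]],[[0.85,-0.73,0],[0,0,0]],[[0.85,-0.73,0],[0,0,0]],[[0.85,-0.73,0],[0,0,0]],[[0.85,-0.73,0],[0,0,0]],[[0.85,-0.73,0],[0,0,0]],[[0.85,-0.73,0],[0,0,0]],[[0.85,-0.73,0],[0,0,0]],[[0.85,-0.73,0],[0,0,0]],[[0.85,-0.73,0],[0,0,0]],[[0.85,-0.73,0],[0,0,0]],[[0.85,-0.73,0],[0,0,0]]]' --jaw 0 --squeeze 5

```text
time_s: 2.9
tcp_pos: [0.3803, -0.2137, 0.2331]
tool_rot: [-180.0, -0.0, 23.5]
contact_force: [0.9, 0.8, -0.9]
grip_width: 0.0004
grip_force: 0.0
```

send_rows --commands '[[[0.85,-0.73,0],[0,0,0]],[[0.85,-0.73,0],[0,0,0]],[[0.85,-0.73,0],[0,0,0]],[[0.85,-0.73,0],[0,0,0]],[[0.85,-0.73,0],[0,0,0]],[[0.85,-0.73,0],[0,0,0]],[[0.85,-0.73,0],[0,0,0]],[[0.85,-0.73,0],[0,0,0]],[[0.85,-0.73,0],[0,0,0]],[[0,0,0],[0,0,0.15]],[[0,0,0],[0,0,0.15]],[[0,0,0],[0,0,0.15]],[[0,0,0],[0,0,0.15]],[[0,0,0],[0,0,0.15]],[[0,0,0],[0,0,0.15]],[[0,0,0],[0,0,0.15]],[[0,0,0],[0,0,0]],[[0,0,0],[0,0,0]]]'

```text
time_s: 4.7
tcp_pos: [0.4679, -0.0335, 0.233]
tool_rot: [-180.0, 0.0, -23.6]
contact_force: [0.5, -1.5, 0.5]
grip_width: -0.0001
grip_force: 0.0
```

send_rows --commands '[[[0.02,-0.62,0],[0,0,0]],[[0.02,-0.62,0],[0,0,0]],[[0.02,-0.62,0],[0,0,0]],[[0.02,-0.62,0],[0,0,0]],[[0.02,-0.62,0],[0,0,0]],[[0.02,-0.62,0],[0,0,0]],[[0.02,-0.62,0],[0,0,0]],[[0.02,-0.62,0],[0,0,0]],[[0.02,-0.62,0],[0,0,0]],[[0,-0.62,0],[0,0,0]],[[0,0,0.7],[0,0,0]],[[0,0,0.8],[0,0,0]],[[0,0,0.8],[0,0,0]],[[0,0,0.8],[0,0,0]],[[0,0,0.8],[0,0,0]],[[0,0,0.8],[0,0,0]],[[0,0,0],[0,0,0]],[[0,0,0],[0,0,0]]]'

```text
time_s: 6.5
tcp_pos: [0.5219, 0.0785, 0.1391]
tool_rot: [180.0, -0.0, -23.8]
contact_force: [0.2, -0.3, 0.4]
grip_width: 0.0006
grip_force: 0.0
```

send_rows --commands '[[[0,0,0.3],[0,0,0]],[[0,0,0.3],[0,0,0]],[[0,0,0.3],[0,0,0]],[[0,0,0.3],[0,0,0]],[[0,0,0.2],[0,0,0]],[[0,0,0.2],[0,0,0]],[[0,0,0.2],[0,0,0]],[[0,0,0.2],[0,0,0]],[[0,0,0.2],[0,0,0]],[[0,0,0],[0,0,0]]]'

```text
time_s: 7.5
tcp_pos: [0.5213, 0.0781, 0.0944]
tool_rot: [180.0, 0.0, -23.8]
contact_force: [0.4, 0.5, 0.4]
grip_width: 0.0007
grip_force: 0.0
```

send_rows --commands '[[[0,0.15,0.05],[0,0,0]],[[0,0.15,0.05],[0,0,0]],[[0,0.15,0.05],[0,0,0]],[[0,0.15,0.05],[0,0,0]],[[0,0.15,0.05],[0,0,0]],[[0,0.05,0.05],[0,0,0]],[[0,0,0.05],[0,0,0]],[[0,0,0],[0,0,0]],[[0,0,0],[0,0,0]]]'

```text
time_s: 8.4
tcp_pos: [0.5151, 0.0636, 0.0879]
tool_rot: [180.0, 0.0, -23.8]
contact_force: [0.4, 0.7, -0.6]
grip_width: 0.0005
grip_force: 0.0
```

send_rows --commands '[[[0,0,0.025],[0,0,0]],[[0,0,0.025],[0,0,0]],[[0,0,0],[0,0,0]],[[0,0,0],[0,0,0]]]'

```text
time_s: 8.8
tcp_pos: [0.515, 0.0636, 0.0869]
tool_rot: [180.0, 0.0, -23.8]
contact_force: [-0.6, 0.3, -0.7]
grip_width: 0.0004
grip_force: 0.0
```

send_rows --commands '[[[0,0,-0.3],[0,0,0]],[[0,0,-0.55],[0,0,0]],[[0,0,-0.55],[0,0,0]],[[0,0,-0.55],[0,0,0]],[[0,0,-0.55],[0,0,0]],[[0,0.42,0],[0,0,0]],[[0,0.42,0],[0,0,0]],[[0,0.42,0],[0,0,0]],[[0,0.42,0],[0,0,0]],[[0,0.42,0],[0,0,0]],[[0,0,0],[0,0,0]],[[0,0,0],[0,0,0]]]'

```text
time_s: 10.0
tcp_pos: [0.4982, 0.0249, 0.1369]
tool_rot: [-180.0, -0.0, -23.8]
contact_force: [0.7, -0.0, -1.1]
grip_width: 0.0009
grip_force: 0.0
```

```bash
cat > lids.py <<'E'
from h import *
for n in("top","scene"):
    p=optics.camera(n);w=world(p)
    for d in optics.cut_out(p,"flap1"):
        k=cv2.erode(d["region"].astype(np.uint8),np.ones((3,3)))>0
        q=w[k];q=q[~np.isnan(q[:,0])]
        if len(q)<20: continue
        c=np.median(q,0);q=q[np.linalg.norm(q-c,axis=1)<.05];c=q.mean(0)
        V=np.linalg.svd(q-c,full_matrices=False)[2][2];V=V*np.sign(V[2])
        print(n,round(d["conf"],2),len(q),c.round(4),"angle",np.arctan2(V[:2]@[.407,.914],V[2]).round(3),"caddy y",((c[:2]-[.483,-.0047])@[.407,.914]).round(3))
save(p,"s%d"%int(arm.read_state()["time_s"]*10))
E
python3 lids.py
```

```text
top 0.84 394 [ 0.4535 -0.0693  0.0921] angle 1.044 caddy y -0.071
top 0.35 1301 [ 0.3287 -0.3042  0.0362] angle 0.05 caddy y -0.337
top 0.33 941 [0.7126 0.2411 0.0486] angle 0.482 caddy y 0.318
scene 0.97 661 [0.519  0.0761 0.0685] angle 0.034 caddy y 0.088
scene 0.92 602 [ 0.4711 -0.0266  0.0795] angle 0.467 caddy y -0.025
scene 0.77 442 [0.4921 0.0333 0.0834] angle 0.714 caddy y 0.038
scene 0.62 471 [ 0.4499 -0.0693  0.091 ] angle 1.045 caddy y -0.072
```

send_rows --commands '[[[0,0,0.3],[0,0,0]],[[0,0,0.3],[0,0,0]],[[0,0,0.3],[0,0,0]],[[0,0,0.25],[0,0,0]],[[0,0,0.2],[0,0,0]],[[0,0,0.2],[0,0,0]],[[0,0,0.2],[0,0,0]],[[0,0,0.2],[0,0,0]],[[0,0,0.2],[0,0,0]],[[0,0.15,0.05],[0,0,0]],[[0,0.15,0.05],[0,0,0]],[[0,0.15,0.05],[0,0,0]],[[0,0.15,0.05],[0,0,0]],[[0,0.15,0.05],[0,0,0]],[[0,0.05,0.05],[0,0,0]],[[0,0,0.05],[0,0,0]],[[0,0,0],[0,0,0]],[[0,0,0],[0,0,0]]]'

```text
time_s: 12.0
tcp_pos: [0.4917, 0.0105, 0.0869]
tool_rot: [180.0, 0.0, -23.8]
contact_force: [0.8, -0.0, 0.9]
grip_width: 0.0006
grip_force: 0.0
```

send_rows --commands '[[[0,0,0.025],[0,0,0]],[[0,0,0.015],[0,0,0]],[[0,0,0],[0,0,0]],[[0,0,0],[0,0,0]]]'

```text
time_s: 12.4
tcp_pos: [0.4917, 0.0105, 0.0861]
tool_rot: [180.0, 0.0, -23.8]
contact_force: [-0.7, -0.0, 0.2]
grip_width: 0.0004
grip_force: 0.0
```

send_rows --commands '[[[0,0,-0.35],[0,0,0]],[[0,0,-0.55],[0,0,0]],[[0,0,-0.55],[0,0,0]],[[0,0,-0.55],[0,0,0]],[[0,0,-0.55],[0,0,0]],[[0,0.42,0],[0,0,0]],[[0,0.42,0],[0,0,0]],[[0,0.42,0],[0,0,0]],[[0,0.42,0],[0,0,0]],[[0,0.42,0],[0,0,0]],[[0,0,0],[0,0,0]],[[0,0,0],[0,0,0]]]'

```text
time_s: 13.6
tcp_pos: [0.4747, -0.0283, 0.137]
tool_rot: [-180.0, 0.0, -23.8]
contact_force: [-0.3, -0.4, -0.9]
grip_width: 0.0007
grip_force: 0.0
```

send_rows --commands '[[[0,0,0.3],[0,0,0]],[[0,0,0.3],[0,0,0]],[[0,0,0.3],[0,0,0]],[[0,0,0.25],[0,0,0]],[[0,0,0.2],[0,0,0]],[[0,0,0.2],[0,0,0]],[[0,0,0.2],[0,0,0]],[[0,0,0.2],[0,0,0]],[[0,0,0.2],[0,0,0]],[[0,0.15,0.05],[0,0,0]],[[0,0.15,0.05],[0,0,0]],[[0,0.15,0.05],[0,0,0]],[[0,0.15,0.05],[0,0,0]],[[0,0.15,0.05],[0,0,0]],[[0,0.05,0.05],[0,0,0]],[[0,0,0.05],[0,0,0]],[[0,0,0.025],[0,0,0]],[[0,0,0],[0,0,0]],[[0,0,0],[0,0,0]]]'

```text
time_s: 15.5
tcp_pos: [0.4683, -0.0425, 0.0866]
tool_rot: [180.0, 0.0, -23.8]
contact_force: [-0.4, -0.2, -0.3]
grip_width: 0.0005
grip_force: 0.0
```

send_rows --commands '[[[0,0,-0.35],[0,0,0]],[[0,0,-0.55],[0,0,0]],[[0,0,-0.55],[0,0,0]],[[0,0,-0.55],[0,0,0]],[[0,0,-0.55],[0,0,0]],[[0,0.34,0],[0,0,0]],[[0,0.34,0],[0,0,0]],[[0,0.34,0],[0,0,0]],[[0,0.34,0],[0,0,0]],[[0,0.34,0],[0,0,0]],[[0,0,0],[0,0,0]],[[0,0,0],[0,0,0]]]'

```text
time_s: 16.7
tcp_pos: [0.4545, -0.074, 0.1375]
tool_rot: [-180.0, 0.0, -23.8]
contact_force: [-0.2, -0.7, 0.3]
grip_width: 0.0004
grip_force: 0.0
```

```bash
python3 lids.py
```

```text
top 0.85 777 [0.5207 0.077  0.0684] angle 0.036 caddy y 0.09
top 0.7 133 [0.5117 0.0412 0.0674] angle -0.047 caddy y 0.054
scene 0.83 642 [0.5188 0.0768 0.0685] angle 0.038 caddy y 0.089
scene 0.78 599 [ 0.4701 -0.0281  0.0683] angle 0.024 caddy y -0.027
scene 0.75 332 [ 0.4463 -0.0646  0.0865] angle 1.044 caddy y -0.07
scene 0.74 533 [0.4946 0.0234 0.0681] angle 0.025 caddy y 0.03
```

send_rows --commands '[[[0,0,0.2],[0,0,0]],[[0,0,0.2],[0,0,0]],[[0,0,0.2],[0,0,0]],[[0,0,0.2],[0,0,0]],[[0,0.05,0.2],[0,0,0]],[[0,0.1,0.2],[0,0,0]],[[0,0.1,0.2],[0,0,0]],[[0,0.1,0.2],[0,0,0]],[[0,0.1,0.2],[0,0,0]],[[0,0.1,0.2],[0,0,0]],[[0,0.1,0.15],[0,0,0]],[[0,0.1,0.1],[0,0,0]],[[0,0.1,0.1],[0,0,0]],[[0,0.1,0.1],[0,0,0]],[[0,0.1,0.05],[0,0,0]],[[0,0.1,0.05],[0,0,0]],[[0,0,0],[0,0,0]],[[0,0,0],[0,0,0]]]'

```text
time_s: 18.7
tcp_pos: [0.4453, -0.0949, 0.0867]
tool_rot: [180.0, -0.0, -23.8]
contact_force: [0.5, 0.0, -0.0]
grip_width: 0.0004
grip_force: 0.0
```

send_rows --commands '[[[0,0,0.025],[0,0,0]],[[0,0,0],[0,0,0]],[[0,0,0],[0,0,0]],[[0,0,-0.35],[0,0,0]],[[0,0,-0.55],[0,0,0]],[[0,-0.6,-0.5],[0,0,0]],[[0,-0.9,0],[0,0,0]],[[0,-0.9,0],[0,0,0]],[[0,-0.9,0],[0,0,0]],[[0,-0.9,0],[0,0,0]],[[0,-0.9,0],[0,0,0]],[[0,-0.9,0],[0,0,0]],[[0,-0.9,0],[0,0,0]],[[0,-0.9,0],[0,0,0]],[[0,-0.9,0],[0,0,0]],[[0,0,0.4],[0,0,0]],[[0,0,0.4],[0,0,0]],[[0,0,0.3],[0,0,0]],[[0,0,0],[0,0,0]],[[0,0,0],[0,0,0]]]'

```text
time_s: 20.7
tcp_pos: [0.5152, 0.0639, 0.0919]
tool_rot: [180.0, 0.0, -23.8]
contact_force: [0.2, -0.2, 0.2]
grip_width: 0.0003
grip_force: 0.0
```

send_rows --commands '[[[0,0,0.15],[0,0,0]],[[0,0,0.05],[0,0,0]],[[0,0,0.05],[0,0,0]],[[0,0,0.03],[0,0,0]],[[0,0,0],[0,0,0]],[[0,0,0],[0,0,0]]]'

```text
time_s: 21.3
tcp_pos: [0.5155, 0.0645, 0.0866]
tool_rot: [-180.0, -0.0, -23.8]
contact_force: [-0.5, -0.4, 0.5]
grip_width: 0.0006
grip_force: 0.0
```

send_rows --commands '[[[0,0,-0.5],[0,0,0]],[[0,0,-0.8],[0,0,0]],[[0,0,-0.8],[0,0,0]],[[0,0,-0.8],[0,0,0]],[[0,0,-0.8],[0,0,0]],[[0,0,-0.8],[0,0,0]],[[0,-0.8,-0.8],[0,0,0]],[[0,-0.8,-0.8],[0,0,0]],[[0,-0.8,0],[0,0,0]],[[0,-0.8,0],[0,0,0]],[[0,-0.8,0],[0,0,0]],[[0,-0.8,0],[0,0,0]],[[0,-0.8,0],[0,0,0]],[[0,0,0],[0,0,0]],[[0,0,0],[0,0,0]]]'

```text
time_s: 22.8
tcp_pos: [0.5605, 0.1671, 0.208]
tool_rot: [179.9, 0.0, -23.7]
contact_force: [-0.2, -0.2, -0.5]
grip_width: 0.0
grip_force: 0.0
```

```bash
python3 lids.py; ls pics
```

```text
top 0.89 785 [0.5204 0.0773 0.0681] angle 0.024 caddy y 0.09
top 0.68 879 [0.497  0.0233 0.0678] angle 0.024 caddy y 0.031
top 0.58 861 [ 0.4485 -0.0815  0.0676] angle 0.021 caddy y -0.084
scene 0.93 635 [0.4931 0.0237 0.0681] angle 0.019 caddy y 0.03
scene 0.87 641 [0.5161 0.0768 0.0684] angle 0.023 caddy y 0.088
scene 0.73 558 [ 0.4474 -0.0788  0.068 ] angle 0.013 caddy y -0.082
scene 0.69 585 [ 0.4695 -0.0288  0.0683] angle 0.02 caddy y -0.027
s102.png
s169.png
s230.png
scene0.png
scene1.png
top0.png
top1.png
```

All four lids measure about 0.02 rad. The caddy is unmoved and the fingers are well clear, so I'm handing in.

```bash
python3 -c "
from bench import arm
print(arm.finish_job())"
```

```text
the job is handed in; nothing more can be done
None
```

I folded all four lids down to about 0.02 rad in the last camera check (the limit is 0.07); the caddy had not visibly moved, the fingers were clear, and I handed the job in, though it returned no verdict.

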